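Bring the model car down on the hydraulic lift and take it off

TASK

The model car stands on the raised hydraulic bench lift. Crack the lift's release valve open just far enough that the platform sinks slowly, all the way down with the car standing on it, and then turn the valve fully shut again. After that lift the car off, set it down gently on its wheels in the middle of the cutting mat and let go, leaving the other things on the table where they are.

Things in the scene. Friction and masses are not known exactly. Their poses are not given: they have to be found in the camera images.
- lift: Grey hydraulic bench lift, fixed: base plate 12 mm thick from x -175 to 90, y -80 to 80 mm, with an upright cylinder (68 mm across, 80 mm high). Origin on the table under the cylinder, z up. Its -x side faces roughly to the robot and bears the pump block and release valve; a folded pump lever lies low (under 40 mm) on the block's -y side.
- ram (a joint): How far the platform (plate 110 x 190 x 10 mm, long along the lift's y) has sunk, m: 0 = raised (start, plate top 170 to 185 mm over the table), 0.075 = fully down. Its own and the car's weight lower it; it stays put while the valve is shut. Sinking faster than 0.07 m/s is too fast.
- ram_top (a point): Centre of the platform's upper face; axes parallel to the lift's.
- valve (a joint): Valve angle, rad: 0 = fully shut (stop; start), opens anticlockwise seen from outside (positive about valve_grip z), stop at 1.6. The platform starts to sink at 0.3 to 0.7, by the hidden load; 0.15 beyond that it sinks about 30 mm/s, each further 0.1 adds 18 mm/s, so 0.35 beyond is too fast. Turning takes about 0.15 N m; it stays where left.
- valve_grip (a point): Centre of the steel T-handle bar, 80 (x, along the bar) x 14 (y) x 18 mm (z) on a 14 mm stem; turns with it. z = valve axis, out of the block, leaning 35 deg from vertical to the lift's -x. Shut, the bar lies in the lift's x-z plane. It is 137 mm from the lift's axis, 107 mm up; gland nut 38 mm below it. The platform's edge is near above: come along the axis.
- car_center (a point): Centre of the model car, 30 mm above its wheels' bottom; x to its nose, z up. 155 x 86 x 60 mm, 0.15 to 0.31 kg. White cabin 36 mm wide (y), upright sides, x -37 to 29 mm, 20 to 58 mm above the wheels' bottom; chassis below it narrower. Wheels 32 mm across at x +-42, y +-36 mm, the sides between them free. It stands with its length along the lift's y.
- mat: Black cutting mat with a thin grid, 190 (x) x 260 (y) x 3 mm, fixed flat on the table on the other side from the lift; origin at the centre of its underside.
- jar: Bystander: small paint jar, 36 mm across, 42 mm high, on a corner of the mat; origin under its centre.
- cutters: Bystander: side cutters, about 150 mm long, 14 mm high, lying along the mat's -y edge; origin near the pivot.
- driver: Bystander: screwdriver, 160 mm long, lying on the table beside the lift.
- oil: Bystander: oil bottle, 34 mm across, 75 mm high, on the table near the lift's valve side; origin under its centre.
- tape: Bystander: roll of tape, 68 mm across, 20 mm high, flat on the table before the robot; origin under its centre.
- motor: Bystander: small electric motor, 30 mm long, 24 mm across, lying on the table behind.
Things that resemble listed ones, but are neither listed nor needed, are in the scene too. What is meant by the part that bears car_center is not blue or red, and is the larger of those in its own colour.

How it is judged:
By the outcome, as a careful person would: the job done as asked, in the order asked, and still so for the second after the job is handed in, with the robot touching nothing.
It also fails if it takes over 64 s, if anything falls off the work surface, if the arm or the gripper's body presses on something with over 40 N, if the wrist force passes 120 N, or if a joint passes its speed limit or range.

ROBOT

A 6-joint arm with a two-finger parallel gripper is mounted at the origin on the work surface. World frame = base frame: x ahead of the robot, y to its left, z up, the work surface at z = 0. Lengths are in m, angles in rad, forces in N, time in s.
With the tool pointing down it reaches from about 0.3 to 0.775 m from the base axis. Payload 14.6 kg.
Tool frame: the origin (TCP) lies at the very end of the fingers, on their centre line; the grasp point (between the pads) lies 19 mm behind it; z points along the fingers, y is the line along which they close (so a half turn about z gives the same grasp; the last joint's range is limited). The gripper opens to 85 mm and grips with 20 to 120 N. Pads are 22 mm wide; open, the fingers measure 114 mm over their backs; the gripper's body (76 mm by 85 mm) begins 54 mm behind the grasp point. The pads swing forward as they close: fully open they stand 13 mm farther back than shut.
Start: joints at [-1.215, 0.3, 1.521, -0, 1.321, -0.067], TCP at [0.226, -0.502, 0.231] pointing down, gripper open.
Joint ranges: [-3.03, 3.03], [-0.79, 2.21], [0.23, 2.52], [-1.04, 4.18], [0, 3.07], [-2.55, 2.55]. Speed limits (rad/s): [2.22, 2.22, 2.57, 3.14, 3.14, 3.14].

INTERFACE

Orientations are given as a unit quaternion [x, y, z, w].
In Python, from rig import ctrl gives the robot as it stands.
- The arm moves only by the tool play_rows, never from a script. Its argument "steps" is a list of rows, each a list of 5 numbers: the closure in counts, from 0 (fully open) to 255 (shut), then the shift along the tool's x, y, z in cm, then the turn about the tool's z in degrees. In form: [[claw, tx, ty, tz, roll], ...]. A call has 1 to 8 rows; each row is the pose to reach, as a shift and turn from the pose commanded when the call began, along the tool's axes at that moment; what a row does not reach only later rows make up. A row lasts 1/8 s, in which the tool goes at most 62.5 mm and 10.7 degrees, less where a joint would pass 70% of its speed; a pose out of reach is approached as far as the arm can. A call with a gripper value outside its range is refused whole. The fingers move at their own pace and stop on an object; "squeeze" is the grip in N (left out, the last holds). Time passes only in rows, so rows that repeat a pose let the fingers close. It gives the time, the measured TCP pose, the force, the opening and the grip force at its end, in the units of the state.
- ctrl.read_state(): the state, without advancing time (a new reading comes with each control period).
- ctrl.camera(name): name is "scene" or "top" or "wrist"; returns (picture, depth): 480x640x3 uint8, red, green, blue; 480x640 float32, m along the optical axis (not along the pixel's ray), 0 where there is no reading.
- ctrl.camera_params(name): a dict with "mtx" (3x3 intrinsics, pixels), "k1" (the pictures are not rectified: a ray, as slopes to the right and down, at radius r is drawn at 1 + k1 r^2 times it, then the intrinsics apply), "world_to_cam" (4x4, takes a point from world to camera coordinates). Camera axes: x right, y up, looking along -z (the intrinsics and any distortion apply to the point x, -y, -z); pixel columns grow to the right and rows downward; lengths in m; the calibration is good to about 2 mm. A picture is of the moment at which its call begins: read the wrist's pose just before it. camera_params takes no time and is no camera call; for the wrist camera it gives the pose at the moment of the call.
- ctrl.sign_off(): hands the job in; it is judged then, once.
Trained networks look in the newest picture that a camera, given by its name, has taken for a name from the list of things; names that differ only in an ending like _2 or _b are one class to them, and where a whole thing is asked for, a point or a joint stands for the part that bears it (a point fixed in the world has none). Each returns a list of dicts, best first, with "confidence" (0 to 1); they miss things now and then, are a little off and sometimes report something else, mostly with a low value. They report only what shows in the picture. A call takes as long as a camera call. They do not tell look-alikes from the thing itself.
- ctrl.find_in(target, camera): "bbox" ([left, top, right, bottom] in pixels, round what is visible of it).
- ctrl.cut_out(target, camera): "pixels" (480x640 bool, what is visible of it) and "bbox" ([left, top, right, bottom] in pixels, round what is visible of it).
- ctrl.spot_point(target, camera): "pixel" ([column, row] in pixels: a listed point, or the origin of a listed thing).
The state is a dict: "t": time; "joint_pos": joint angles; "qd": joint speeds; "joint_torque": joint torques, N m; "tcp_pos": TCP position; "ee_rot": TCP orientation; "force": force on the tool from outside, world axes, zero at the start; "ft_torque": the same for the moment, N m; "finger_gap": finger opening in m; "grip_force": force on a finger pad.
Only numpy, scipy, OpenCV 4.12 (cv2) and the standard library are available. Lean on these libraries where they do the work, as an engineer would, in place of code of your own. Each camera call takes 0.05 s, during which the arm holds its last target. There are 200 camera calls.

## Working session

There is one attempt and no reset: what is moved stays moved. The work goes in short steps, Python scripts to look and compute and a tool call to move; the robot and the scene stay as the last step left them, time stands still between calls to the robot, and variables do not carry over. Pictures are saved under pics/ and viewed, at most 10 in all, crops included, and the job is handed in when it is done.

Besides the shell and the picture viewer there is one more tool, called after "Request:" by a JSON object that holds its "name" and its "arguments", one argument or row to a line. play_rows: Moves the arm, as the interface text tells. Its arguments: {"type":"object","properties":{"steps":{"type":"array","items":{"type":"array","items":{"type":"number"}}},"squeeze":{"type":"number"}},"required":["steps"]}

```bash
ls; mkdir -p pics
cat > h.py <<'E'
import numpy as np, cv2
from rig import ctrl
from scipy.spatial.transform import Rotation as R
def deproj(px, d, P):
    K=P["mtx"]; k=P["k1"]
    K=np.array(K); px=np.atleast_2d(px).astype(float); 
    u=cv2.undistortPoints(px.reshape(-1,1,2),K,np.array([k,0,0,0.]))[:,0]
    d=np.atleast_1d(d)
    c=np.stack([u[:,0]*d,-u[:,1]*d,-d,np.ones(len(d))],1)
    return (np.linalg.inv(np.array(P["world_to_cam"]))@c.T).T[:,:3]
def proj(p,P):
    p=np.atleast_2d(p); c=(np.array(P["world_to_cam"])@np.c_[p,np.ones(len(p))].T).T
    s=np.stack([c[:,0]/-c[:,2],-c[:,1]/-c[:,2]],1); r2=(s**2).sum(1,keepdims=True)
    s=s*(1+P["k1"]*r2); K=np.array(P["mtx"]); return s@K[:2,:2].T+K[:2,2]
def cloud(dep,P):
    v,u=np.mgrid[0:480,0:640]; 
    w=deproj(np.stack([u.ravel(),v.ravel()],1),dep.ravel(),P).reshape(480,640,3); w[dep==0]=np.nan; return w
E
python3 - <<'E'
from h import *
s=ctrl.read_state(); print(s["t"],s["tcp_pos"],s["ee_rot"])
ims=[]
for c in ["scene","top"]:
    P=ctrl.camera_params(c); im,d=ctrl.camera(c); np.savez(f"{c}.npz",im=im,d=d); ims.append(im)
    print(c,P["k1"],np.round(np.array(P["mtx"]),1).tolist(), np.linalg.inv(np.array(P["world_to_cam"]))[:3,3])
    W=cloud(d,P)
    for n in ["valve_grip","car_center","ram_top","lift","mat","jar","oil","cutters","driver","tape"]:
        for r in ctrl.spot_point(n,c)[:3]:
            u,v=np.array(r["pixel"]).round().astype(int)
            w=W[min(max(v,0),479),min(max(u,0),639)]
            print(c,n,round(r["confidence"],2),[u,v],w.round(3))
    cv2.imwrite(f"pics/{c}0.png",im[:,:,::-1])
E
```

```text
pics
0.0 [ 0.22559508 -0.50133352  0.23072175] [ 9.77741576e-01  2.09811979e-01 -8.84259608e-05 -5.80305805e-04]
scene -0.10799696559662164 [[470.3, 0.0, 325.3], [0.0, 470.3, 246.2], [0.0, 0.0, 1.0]] [ 1.45894423 -0.28345787  0.9472139 ]
scene valve_grip 0.53 [np.int64(355), np.int64(232)] [0.617 0.087 0.23 ]
scene car_center 0.88 [np.int64(322), np.int64(232)] [0.349 0.091 0.031]
scene car_center 0.79 [np.int64(380), np.int64(233)] [0.63 0.15 0.22]
scene car_center 0.68 [np.int64(419), np.int64(224)] [0.433 0.388 0.05 ]
scene ram_top 0.62 [np.int64(382), np.int64(239)] [0.623 0.161 0.193]
scene ram_top 0.51 [np.int64(345), np.int64(311)] [0.675 0.045 0.017]
scene lift 0.78 [np.int64(379), np.int64(287)] [0.641 0.157 0.039]
scene mat 0.75 [np.int64(246), np.int64(312)] [ 0.578 -0.204  0.002]
scene jar 0.64 [np.int64(292), np.int64(312)] [ 0.632 -0.09   0.018]
scene oil 0.63 [np.int64(399), np.int64(257)] [0.521 0.279 0.014]
scene cutters 0.78 [np.int64(214), np.int64(338)] [ 0.65  -0.301  0.014]
scene driver 0.77 [np.int64(341), np.int64(315)] [ 0.669  0.036 -0.001]
scene tape 0.66 [
[... 563 characters left out ...]
64(236)] [0.571 0.15  0.177]
top ram_top 0.24 [np.int64(317), np.int64(163)] [ 0.756 -0.02   0.022]
top lift 0.98 [np.int64(243), np.int64(236)] [0.571 0.156 0.179]
top mat 0.75 [np.int64(409), np.int64(228)] [ 0.571 -0.206  0.   ]
top jar 0.72 [np.int64(357), np.int64(218)] [ 0.603 -0.085  0.047]
top oil 0.76 [np.int64(201), np.int64(290)] [0.5   0.278 0.048]
top cutters 0.85 [np.int64(441), np.int64(190)] [ 0.645 -0.295  0.015]
top cutters 0.7 [np.int64(230), np.int64(212)] [0.606 0.167 0.235]
top driver 0.72 [np.int64(298), np.int64(205)] [0.661 0.04  0.024]
top tape 0.82 [np.int64(339), np.int64(293)] [ 0.449 -0.019  0.001]
top tape 0.63 [np.int64(243), np.int64(239)] [0.565 0.157 0.179]
```

View pics/scene0.png

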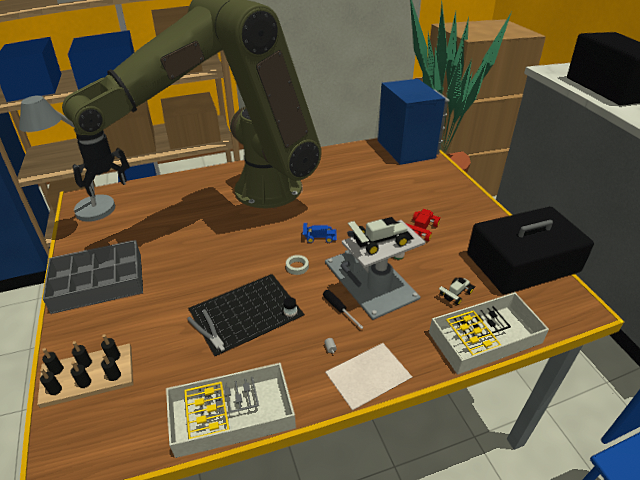

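View pics/top0.png

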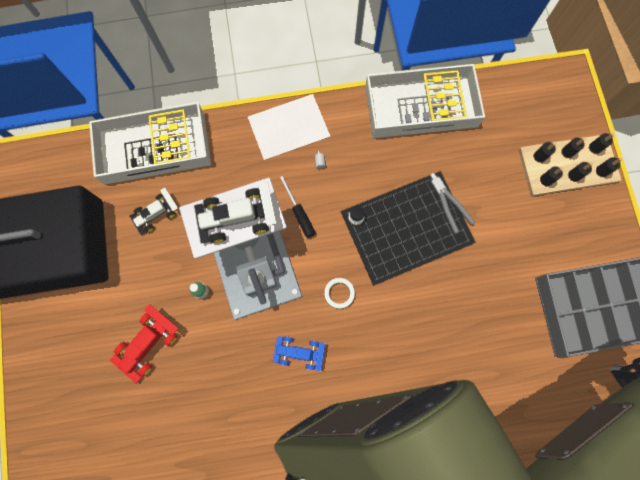

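The white car stands on the lift's platform at top pixel (235,217). The valve bar is at about (256,286), the mat centre is near (409,228), the jar is on the mat's upper-left corner and the cutters are at its upper right. Next I'll fit the geometry.

```bash
cat > a.py <<'E'
from h import *
P=ctrl.camera_params("top"); z=np.load("top.npz"); im,d=z["im"],z["d"]; W=cloud(d,P)
def rect(m,name):
    p=W[m][:,:2].astype(np.float32); r=cv2.minAreaRect(p); print(name,len(p),"c",np.round(r[0],4),"size",np.round(r[1],4),"ang",round(r[2],2),"z",np.median(W[m][:,2]).round(4))
X,Y,Z=W[...,0],W[...,1],W[...,2]
reg=(X>.45)&(X<.72)&(Y>.03)&(Y<.29)
def clean(m): 
    m=cv2.morphologyEx(m.astype(np.uint8),cv2.MORPH_OPEN,np.ones((3,3),np.uint8)); n,l,s,_=cv2.connectedComponentsWithStats(m); return l==1+np.argmax(s[1:,4])
pl=reg&(Z>.168)&(Z<.19); rect(clean(pl),"plate")
top=reg&(Z>.222); rect(clean(top),"car cabin top")
rect(clean(reg&(Z>.195)),"car all")
print("hist Z",[ (round(a,3),int(n)) for n,a in zip(*np.histogram(Z[reg],np.arange(-.01,.26,.01)))])
base=(X>.4)&(X<.7)&(Y>.03)&(Y<.25)&(Z>.007)&(Z<.02); rect(clean(base),"base")
# mat
mm=(im.max(2)<70)&(Z<.01)&(X>.4)&(X<.75)&(Y<-.03)&(Y>-.42); mm=cv2.morphologyEx(mm.astype(np.uint8),cv2.MORPH_CLOSE,np.ones((9,9),np.uint8)); rect(clean(mm),"mat")
# valve handle
vx=(X>.38)&(X<.53)&(Y>.09)&(Y<.22)&(Z>.075)&(Z<.145)
v,u=np.nonzero(vx); print("valve px",u.min(),u.max(),v.min(),v.max())
q=W[vx]; c=q.mean(0); e=np.linalg.svd(q-c)[2] if len(q)<3000 else None
print(len(q),c,e); np.set_printoptions(suppress=True,precision=3)
print(q[np.argsort(q@ (e[0] if e is not None else [1,0,0]))][::max(1,len(q)//25)])
for n,m in (("oil",(X>.45)&(X<.55)&(Y>.24)&(Y<.32)&(Z>.03)),("cut",(X>.5)&(X<.72)&(Y>-.38)&(Y<-.2)&(Z>.008)&(Z<.03)),("jar",(X>.55)&(X<.66)&(Y>-.13)&(Y<-.06)&(Z>.03))): rect(clean(m),n)
crop=cv2.resize(im[190:330,170:310,::-1],None,fx=4,fy=4,interpolation=cv2.INTER_CUBIC); cv2.imwrite("pics/crop1.png",crop)
E
python3 a.py
```

```text
plate 1506 c [0.6086 0.1987] size [0.1092 0.1398] ang 8.47 z 0.1777
car cabin top 757 c [0.6096 0.1637] size [0.037  0.0741] ang 3.07 z 0.2353
car all 2079 c [0.6098 0.1618] size [0.0871 0.1462] ang 3.03 z 0.2281
hist Z [(np.float64(-0.01), 1604), (np.float64(0.0), 2276), (np.float64(0.01), 2692), (np.float64(0.02), 245), (np.float64(0.03), 436), (np.float64(0.04), 109), (np.float64(0.05), 248), (np.float64(0.06), 263), (np.float64(0.07), 348), (np.float64(0.08), 118), (np.float64(0.09), 27), (np.float64(0.1), 52), (np.float64(0.11), 55), (np.float64(0.12), 66), (np.float64(0.13), 48), (np.float64(0.14), 0), (np.float64(0.15), 0), (np.float64(0.16), 11), (np.float64(0.17), 2235), (np.float64(0.18), 296), (np.float64(0.19), 582), (np.float64(0.2), 559), (np.float64(0.21), 256), (np.float64(0.22), 336), (np.float64(0.23), 866), (np.float64(0.24), 2)]
base 2802 c [0.5211 0.1572] size [0.1604 0.1607] ang 9.39 z 0.0124
mat 8161 c [ 0.5694 -0.2029] size [0.1842 0.25  ] ang 15.59 z nan
valve px 237 268 263 303
489 [0.4977341  0.15333141 0.09904636] [[-0.82200409 -0.20923363  0.52965136]
 [ 0.51216948  0.13500943  0.84820686]
 [-0.24898133  0.96850077 -0.00381523]]
[[0.529 0.186 0.078]
 [0.521 0.191 0.078]
 [0.528 0.164 0.083]
 [0.529 0.153 0.083]
 [0.524 0.162 0.081]
 [0.525 0.16  0.084]
 [0.514 0.19  0.08 ]
 [0.523 0.143 0.079]
 [0.522 0.133 0.076]
 [0.516 0.144 0.083]
 [0.502 0.166 0.075]
 [0.51  0.145 0.085]
 [0.515 0.151 0.125]
 [0.504 0.154 0.131]
 [0.5   0.158 0.132]
 [0.489 0.144 0.111]
 [0.499 0.152 0.135]
 [0.484 0.157 0.117]
 [0.473 0.142 0.099]
 [0.484 0.153 0.126]
 [0.477 0.153 0.119]
 [0.468 0.154 0.109]
 [0.464 0.141 0.102]
 [0.462 0.143 0.104]
 [0.452 0.139 0.093]
 [0.451 0.149 0.1  ]]
oil 196 c [0.504 0.287] size [0.031 0.031] ang 87.35 z 0.0516
cut 558 c [ 0.612 -0.307] size [0.14  0.052] ang 19.6 z 0.0132
jar 186 c [ 0.615 -0.088] size [0.033 0.031] ang 8.87 z 0.0444
```

View pics/crop1.png

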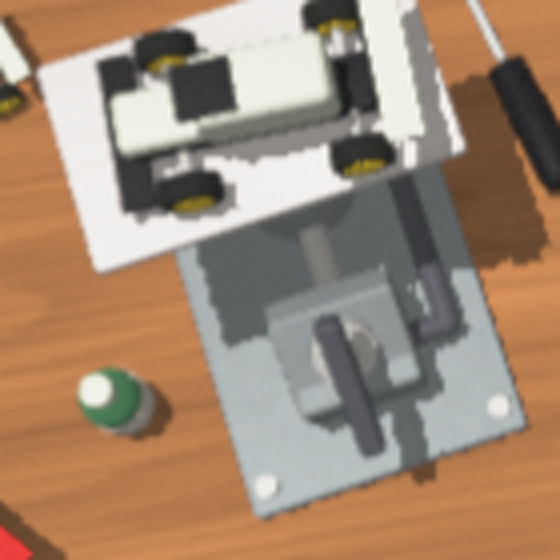

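The crop shows the T-bar from (328,325), its upper end, to (375,450), its lower end. The base front corners are at about (258,518) and (527,427). The plate corners are at (38,68), (100,272) and (465,150).

```bash
cat >> h.py <<'E'
def onz(px,z,P):
    a=deproj(px,np.full(len(px),.5),P); b=deproj(px,np.full(len(px),1.),P); t=(z-a[:,2])/(b-a)[:,2]
    return a+(b-a)*t[:,None]
E
python3 - <<'E'
from h import *
np.set_printoptions(suppress=True,precision=4)
P=ctrl.camera_params("top"); z=np.load("top.npz"); W=cloud(z["d"],P); X,Y,Z=[W[...,i] for i in range(3)]
f=lambda l:np.array(l)/4+[170-.4,190-.4]
B=onz(f([(258,518),(527,427)]),.012,P); C=onz(f([(38,68),(100,272),(465,150)]),.1777,P)
def yaw(v): return np.degrees(np.arctan2(v[1],v[0]))
print(B,np.linalg.norm(B[1]-B[0]),yaw(B[0]-B[1])-90); print(C,np.linalg.norm(C[2]-C[1]),np.linalg.norm(C[0]-C[1]),yaw(C[1]-C[2])-90,yaw(C[0]-C[1]),"plate c",(C[0]+C[2])/2)
th=np.radians(yaw(B[0]-B[1])-90); ex=np.array([np.cos(th),np.sin(th),0]); print("lift origin est",B.mean(0)+.175*ex)
m=(X>.42)&(X<.53)&(Y>.1)&(Y<.2)&(Z>.0885)&(Z<.145)
q=W[m]; c=np.median(q,0); q=q[np.linalg.norm(q-c,axis=1)<.05]; c=q.mean(0); e=np.linalg.svd(q-c)[2][0]; t=(q-c)@e
print(len(q),c,e,t.min(),t.max(),yaw(e if e[0]>0 else -e),"mid",c+e*(t.min()+t.max())/2)
# scene cam check
P=ctrl.camera_params("scene"); z=np.load("scene.npz"); W=cloud(z["d"],P); X,Y,Z=[W[...,i] for i in range(3)]
m=(X>.5)&(X<.72)&(Y>.03)&(Y<.32)&(Z>.17)&(Z<.186); r=cv2.minAreaRect(W[m][:,:2].astype(np.float32)); print("scene plate",r,np.median(Z[m]))
E
```

```text
[[0.4289 0.2208 0.012 ]
 [0.4543 0.0657 0.012 ]] 0.15710231551460224 9.29425833462821
[[0.652  0.2742 0.1777]
 [0.5443 0.255  0.1777]
 [0.5752 0.0707 0.1777]] 0.18693623970283865 0.10943720080611512 9.519646394047811 10.077845528157129 plate c [0.6136 0.1724 0.1777]
lift origin est [0.6143 0.1715 0.012 ]
263 [0.48   0.1493 0.1158] [-0.8277 -0.1364 -0.5444] -0.036805127906032145 0.04280874307413855 9.356556063038042 mid [0.4775 0.1489 0.1142]
scene plate ((0.6160882711410522, 0.16930878162384033), (0.11322026699781418, 0.19268415868282318), 9.18028450012207) 0.17774355006767795
```

```bash
cat >> h.py <<'E'
def go(p,yaw):
    s=ctrl.read_state(); r=R.from_quat(s["ee_rot"]); d=r.inv().apply(np.array(p)-s["tcp_pos"])*100
    x=r.as_matrix()[:,0]; y=np.degrees(np.arctan2(x[1],x[0])); roll=-(yaw-y)
    roll=(roll+90)%180-90
    print("t",s["t"],"tcp",np.round(s["tcp_pos"],4),"yaw",round(y,2),"-> shift cm",d.round(2),"roll",round(roll,2),"len",np.linalg.norm(d).round(1),"F",np.round(s["force"],1),"gap",round(s["finger_gap"],4),"j6",round(s["joint_pos"][5],2))
E
python3 - <<'E'
from h import *
P=ctrl.camera_params("top"); z=np.load("top.npz"); W=cloud(z["d"],P); L=R.from_euler("z",-9.4,degrees=True).apply((W-[.614,.172,0]).reshape(-1,3))
m=(abs(L[:,1])<.07)&(L[:,0]>-.2)&(L[:,0]<-.05)
q=L[m]*1000
for a in range(-200,-50,10):
    k=q[(q[:,0]>=a)&(q[:,0]<a+10)]; 
    print(a,[ (int(k[(k[:,1]>=b)&(k[:,1]<b+10)][:,2].max()) if ((k[:,1]>=b)&(k[:,1]<b+10)).any() else '-') for b in range(-70,70,10)])
go([.448,.144,.231],9.4)
E
```

```text
-200 [3, 2, 5, 3, 6, 4, 2, 3, 4, 4, 6, 5, 5, 2]
-190 [3, 2, 2, 3, 3, 4, 5, 2, 3, 5, 6, 4, 5, 5]
-180 [15, 14, 16, 13, 15, 14, 87, 96, 14, 14, 15, 14, 13, 18]
-170 [21, 15, 15, 16, 16, 16, 103, 103, 15, 16, 16, 16, 18, 19]
-160 [20, 15, 14, 14, 15, 15, 108, 108, 17, 16, 15, 16, 15, 17]
-150 [15, 16, 15, 16, 14, 14, 117, 118, 15, 17, 15, 16, 17, 15]
-140 [16, 18, 15, 59, 61, 62, 123, 125, 61, 62, 59, 18, 15, 15]
-130 [19, 15, 14, 61, 62, 71, 131, 129, 71, 61, 63, 16, 16, 14]
-120 [37, 36, 37, 65, 67, 77, 139, 135, 79, 69, 65, 15, 15, 18]
-110 [37, 43, 40, 73, 76, 85, 137, 137, 83, 74, 74, 16, 17, 16]
-100 [36, 40, 34, 79, 81, 82, 123, 81, 82, 83, 83, 16, 17, 17]
-90 [36, 39, 36, 82, 87, 83, 84, 85, 84, 85, 81, 15, 18, 16]
-80 [38, 41, 32, 71, 73, 76, 74, 72, 72, 74, 72, 16, 15, 18]
-70 [36, 41, 33, 16, 13, '-', 38, 40, 14, 17, 13, 15, 15, 18]
-60 [231, 228, 210, 206, 178, 179, 180, 180, 180, 180, 180, 179, 180, 181]
t 1.1 tcp [ 0.2257 -0.5016  0.2313] yaw 24.23 -> shift cm [ 4.676e+01 -4.975e+01  3.000e-02] roll 14.83 len 68.3 F [0.6 0.2 0.3] gap 0.0851 j6 -0.07
```

Request:
{"name": "play_rows", "arguments": {
  "steps": [
    [135,5,-5,0,4],
    [135,10.5,-11,0,8],
    [135,16,-17,0,12],
    [135,20,-21,0,14.8],
    [135,24,-25.5,0,14.8],
    [135,28,-30,0,14.8],
    [135,32,-34,0,14.8],
    [135,36,-38,0,14.8]
  ],
  "squeeze": 60
}}

```text
t: 2.1
tcp_pos: [0.3902, -0.0274, 0.2317]
ee_rot: [0.997, 0.082, 0.001, 0.0]
force: [0.8, -0.5, 0.1]
finger_gap: 0.0398
grip_force: 0.0
```

```bash
python3 -c "
from h import *
go([.448,.144,.15],9.4)"
```

```text
t 2.1 tcp [ 0.3902 -0.0274  0.2317] yaw 9.42 -> shift cm [  8.5  -15.96   8.18] roll 0.02 len 19.8 F [ 0.8 -0.5  0.1] gap 0.0398 j6 1.24
```

Request:
{"name": "play_rows", "arguments": {
  "steps": [
    [135,2.5,-5,0,0],
    [135,5,-9.5,0,0],
    [135,7.4,-14.1,2,0],
    [135,7.4,-14.1,6,0],
    [135,7.4,-14.1,8,0],
    [135,7.4,-14.1,8,0],
    [135,7.4,-14.1,8,0]
  ]
}}

```text
t: 2.98
tcp_pos: [0.4402, 0.1218, 0.1523]
ee_rot: [0.997, 0.082, 0.001, -0.0]
force: [0.7, -0.3, -0.5]
finger_gap: 0.0403
grip_force: 0.0
```

Run:
```python
from h import *
im,d=ctrl.camera("wrist"); cv2.imwrite("pics/w1.png",im[:,:,::-1]); P=ctrl.camera_params("wrist")
go([.448,.144,.07],9.4)
print(proj([[.448,.144,.10],[.4795,.1495,.107],[.4525,.145,.088],[.5065,.154,.126]],P))
```

```text
t 3.025 tcp [0.4403 0.1218 0.1524] yaw 9.41 -> shift cm [ 1.11 -2.06  8.25] roll 0.01 len 8.6 F [-1.8 -0.3  0.8] gap 0.0402 j6 1.6
[[281.97221871 251.04858689]
 [278.24996481 195.16481928]
 [283.27412715 236.72848457]
 [271.76100339 140.60682953]]
```

View pics/w1.png

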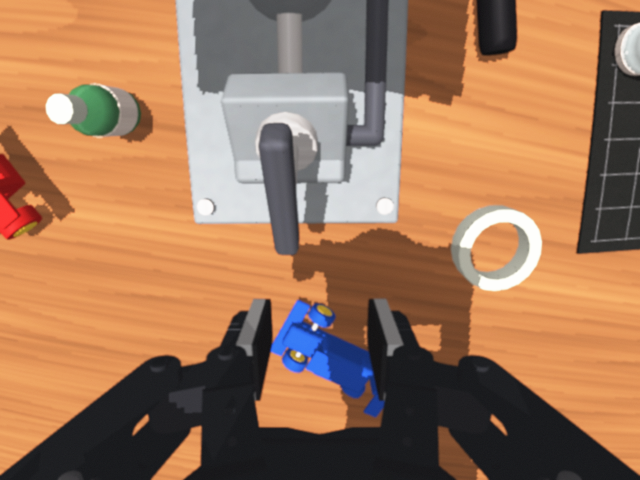

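The picture shows the bar running from (272,130) to (286,250), which matches my projected model. The fingers straddle its line once shifted.

Request:
{"name": "play_rows", "arguments": {
  "steps": [
    [135,1.1,-2.05,0,0],
    [135,1.1,-2.05,2,0],
    [135,1.1,-2.05,5,0],
    [135,1.1,-2.05,8.2,0],
    [135,1.1,-2.05,8.2,0]
  ]
}}

```text
t: 3.65
tcp_pos: [0.4467, 0.1436, 0.0687]
ee_rot: [0.997, 0.082, -0.001, 0.0]
force: [0.7, -0.2, -0.2]
finger_gap: 0.0404
grip_force: 0.0
```

```bash
cat > plat.py <<'E'
from h import *
def plat():
    P=ctrl.camera_params("scene"); t=ctrl.read_state()["t"]; im,d=ctrl.camera("scene"); W=cloud(d,P)
    # region of the plate's columns, cabin top: highest cluster in lift xy
    L=R.from_euler("z",-9.4,degrees=True).apply((W-[.614,.172,0]).reshape(-1,3))
    m=(abs(L[:,0])<.055)&(abs(L[:,1])<.095)&(L[:,2]>.05)&(L[:,2]<.26)
    z=L[m][:,2]; h,e=np.histogram(z,np.arange(.05,.26,.004)); 
    top=np.percentile(z,97); pl=m&(abs(L[:,1])>.082); 
    return t,round(top*1000,1),round(np.median(L[pl][:,2])*1000,1)
if __name__=="__main__":
    print(plat()); print(plat()); go([.448,.144,.07],9.4)
E
python3 plat.py
```

```text
(3.65, np.float64(236.8), np.float64(178.3))
(3.7, np.float64(236.8), np.float64(178.3))
t 3.75 tcp [0.448  0.144  0.0707] yaw 9.41 -> shift cm [ 0.   -0.    0.07] roll 0.01 len 0.1 F [-0.3  0.1  0.8] gap 0.0403 j6 1.64
```

```bash
cat >> plat.py <<'E'
def valve(th,off=13,r=30,z=.07):
    psi=np.arctan2(np.tan(th),.819); c,s=np.cos(psi),np.sin(psi)
    p=R.from_euler("z",9.4,degrees=True).apply([(-r*c+off*s)/1e3,(-r*s-off*c)/1e3,0])+[.4795,.1495,z]
    print("th",th,end=" "); go(p,9.4+np.degrees(psi))
E
python3 -c "
from plat import *
for t in (.15,.25,.3,.35,.4,.5): valve(t)"
```

```text
th 0.15 t 3.75 tcp [0.448  0.144  0.0707] yaw 9.41 -> shift cm [0.48 1.79 0.08] roll -10.44 len 1.9 F [-0.3  0.1  0.8] gap 0.0403 j6 1.64
th 0.25 t 3.75 tcp [0.448  0.144  0.0707] yaw 9.41 -> shift cm [0.72 2.1  0.08] roll -17.3 len 2.2 F [-0.3  0.1  0.8] gap 0.0403 j6 1.64
th 0.3 t 3.75 tcp [0.448  0.144  0.0707] yaw 9.41 -> shift cm [0.85 2.24 0.08] roll -20.68 len 2.4 F [-0.3  0.1  0.8] gap 0.0403 j6 1.64
th 0.35 t 3.75 tcp [0.448  0.144  0.0707] yaw 9.41 -> shift cm [0.99 2.38 0.08] roll -24.01 len 2.6 F [-0.3  0.1  0.8] gap 0.0403 j6 1.64
th 0.4 t 3.75 tcp [0.448  0.144  0.0707] yaw 9.41 -> shift cm [1.13 2.5  0.08] roll -27.29 len 2.7 F [-0.3  0.1  0.8] gap 0.0403 j6 1.64
th 0.5 t 3.75 tcp [0.448  0.144  0.0707] yaw 9.41 -> shift cm [1.42 2.71 0.08] roll -33.69 len 3.1 F [-0.3  0.1  0.8] gap 0.0403 j6 1.64
```

Request:
{"name": "play_rows", "arguments": {
  "steps": [
    [135,0.2,0.7,0,-5],
    [135,0.4,1.4,0,-9],
    [135,0.5,1.8,0,-10.5],
    [135,0.7,2.1,0,-17.3],
    [135,0.7,2.1,0,-17.3],
    [135,0.7,2.1,0,-17.3]
  ]
}}

```text
t: 4.5
tcp_pos: [0.4578, 0.1243, 0.0698]
ee_rot: [0.973, 0.23, 0.0, 0.0]
force: [-0.4, 0.4, 0.6]
finger_gap: 0.0401
grip_force: 0.0
```

```bash
python3 -c "
from plat import *
print(plat())
for t in (.3,.35,.4,.45,.5): valve(t)
im,d=ctrl.camera('wrist'); cv2.imwrite('pics/w2.png',im[:,:,::-1])"
```

```text
(4.5, np.float64(236.8), np.float64(178.3))
th 0.3 t 4.55 tcp [0.4578 0.1243 0.0697] yaw 26.6 -> shift cm [ 0.16  0.2  -0.03] roll -3.5 len 0.3 F [ 0.1 -0.2  0.3] gap 0.0399 j6 1.29
th 0.35 t 4.55 tcp [0.4578 0.1243 0.0697] yaw 26.6 -> shift cm [ 0.25  0.37 -0.03] roll -6.83 len 0.4 F [ 0.1 -0.2  0.3] gap 0.0399 j6 1.29
th 0.4 t 4.55 tcp [0.4578 0.1243 0.0697] yaw 26.6 -> shift cm [ 0.35  0.53 -0.03] roll -10.11 len 0.6 F [ 0.1 -0.2  0.3] gap 0.0399 j6 1.29
th 0.45 t 4.55 tcp [0.4578 0.1243 0.0697] yaw 26.6 -> shift cm [ 0.45  0.68 -0.03] roll -13.34 len 0.8 F [ 0.1 -0.2  0.3] gap 0.0399 j6 1.29
th 0.5 t 4.55 tcp [0.4578 0.1243 0.0697] yaw 26.6 -> shift cm [ 0.56  0.82 -0.03] roll -16.51 len 1.0 F [ 0.1 -0.2  0.3] gap 0.0399 j6 1.29
```

View pics/w2.png

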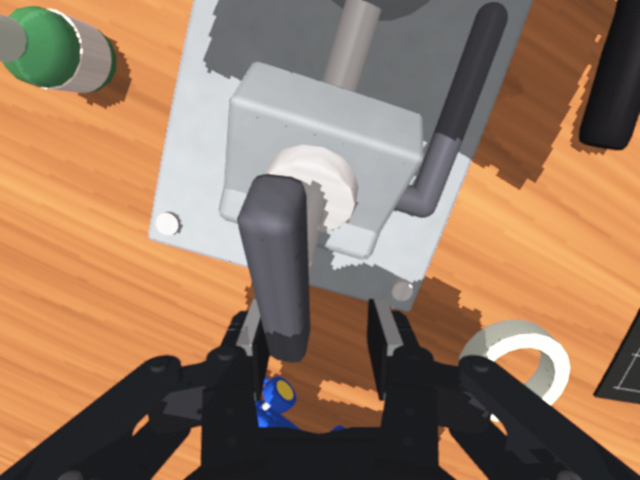

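The bar has turned and lies against the left finger at about (262,330). The platform has not moved yet, so I'll go on in small steps.

Request:
{"name": "play_rows", "arguments": {
  "steps": [
    [135,0.16,0.2,0,-3.5],
    [135,0.25,0.37,0,-6.8],
    [135,0.25,0.37,0,-6.8]
  ]
}}

```text
t: 4.97
tcp_pos: [0.4612, 0.1222, 0.0692]
ee_rot: [0.958, 0.288, -0.0, -0.0]
force: [-3.2, 1.6, 1.0]
finger_gap: 0.0403
grip_force: 1.4
```

```bash
python3 -c "
from plat import *
print(plat(),plat())
for t in (.35,.4,.45): valve(t)"
```

```text
(4.975, np.float64(236.8), np.float64(178.1)) (5.025, np.float64(236.6), np.float64(178.2))
th 0.35 t 5.075 tcp [0.4612 0.1222 0.0692] yaw 33.43 -> shift cm [ 0.03  0.03 -0.08] roll 0.0 len 0.1 F [-4.4  2.1  1.5] gap 0.0399 j6 1.17
th 0.4 t 5.075 tcp [0.4612 0.1222 0.0692] yaw 33.43 -> shift cm [ 0.11  0.2  -0.08] roll -3.28 len 0.2 F [-4.4  2.1  1.5] gap 0.0399 j6 1.17
th 0.45 t 5.075 tcp [0.4612 0.1222 0.0692] yaw 33.43 -> shift cm [ 0.2   0.36 -0.08] roll -6.51 len 0.4 F [-4.4  2.1  1.5] gap 0.0399 j6 1.17
```

Request:
{"name": "play_rows", "arguments": {
  "steps": [
    [135,0.1,0.2,0,-3.3],
    [135,0.1,0.2,0,-3.3],
    [135,0.1,0.2,0,-3.3]
  ]
}}

```text
t: 5.45
tcp_pos: [0.4631, 0.1211, 0.0692]
ee_rot: [0.949, 0.315, -0.0, -0.0]
force: [-4.7, 1.6, 0.5]
finger_gap: 0.04
grip_force: 2.3
```

```bash
python3 -c "
from plat import *
print(plat(),plat())
for t in (.4,.45,.5): valve(t)"
```

```text
(5.45, np.float64(236.8), np.float64(178.0)) (5.5, np.float64(236.8), np.float64(178.1))
th 0.4 t 5.55 tcp [0.4631 0.121  0.0692] yaw 36.75 -> shift cm [ 0.01 -0.   -0.08] roll 0.05 len 0.1 F [-5.2  1.9  0.1] gap 0.0399 j6 1.11
th 0.45 t 5.55 tcp [0.4631 0.121  0.0692] yaw 36.75 -> shift cm [ 0.09  0.16 -0.08] roll -3.18 len 0.2 F [-5.2  1.9  0.1] gap 0.0399 j6 1.11
th 0.5 t 5.55 tcp [0.4631 0.121  0.0692] yaw 36.75 -> shift cm [ 0.17  0.32 -0.08] roll -6.35 len 0.4 F [-5.2  1.9  0.1] gap 0.0399 j6 1.11
```

Request:
{"name": "play_rows", "arguments": {
  "steps": [
    [135,0.1,0.16,0,-3.2],
    [135,0.1,0.16,0,-3.2],
    [135,0.1,0.16,0,-3.2]
  ]
}}

```text
t: 5.92
tcp_pos: [0.4648, 0.1204, 0.0692]
ee_rot: [0.94, 0.342, -0.0, -0.0]
force: [-5.0, 2.0, 1.5]
finger_gap: 0.0403
grip_force: 2.5
```

```bash
python3 -c "
from plat import *
print(plat(),plat())
for t in (.45,.5,.55): valve(t)"
```

```text
(5.925, np.float64(236.7), np.float64(177.9)) (5.975, np.float64(236.5), np.float64(178.3))
th 0.45 t 6.025 tcp [0.4648 0.1204 0.0692] yaw 39.95 -> shift cm [-0.01  0.01 -0.08] roll 0.02 len 0.1 F [-4.9  1.6  1.2] gap 0.0402 j6 1.05
th 0.5 t 6.025 tcp [0.4648 0.1204 0.0692] yaw 39.95 -> shift cm [ 0.07  0.17 -0.08] roll -3.15 len 0.2 F [-4.9  1.6  1.2] gap 0.0402 j6 1.05
th 0.55 t 6.025 tcp [0.4648 0.1204 0.0692] yaw 39.95 -> shift cm [ 0.15  0.33 -0.08] roll -6.27 len 0.4 F [-4.9  1.6  1.2] gap 0.0402 j6 1.05
```

Request:
{"name": "play_rows", "arguments": {
  "steps": [
    [135,0.07,0.17,0,-3.2],
    [135,0.07,0.17,0,-3.2],
    [135,0.07,0.17,0,-3.2]
  ]
}}

```text
t: 6.4
tcp_pos: [0.4665, 0.1196, 0.0692]
ee_rot: [0.93, 0.368, -0.0, -0.0]
force: [-5.8, 2.0, 1.6]
finger_gap: 0.0402
grip_force: 2.7
```

```bash
python3 -c "
from plat import *
print(plat(),plat())
for t in (.5,.55,.6): valve(t)"
```

```text
(6.4, np.float64(234.8), np.float64(176.4)) (6.45, np.float64(234.5), np.float64(176.1))
th 0.5 t 6.5 tcp [0.4665 0.1196 0.0692] yaw 43.15 -> shift cm [-0.    0.   -0.08] roll 0.05 len 0.1 F [-5.6  2.7  2.1] gap 0.0406 j6 0.99
th 0.55 t 6.5 tcp [0.4665 0.1196 0.0692] yaw 43.15 -> shift cm [ 0.07  0.16 -0.08] roll -3.07 len 0.2 F [-5.6  2.7  2.1] gap 0.0406 j6 0.99
th 0.6 t 6.5 tcp [0.4665 0.1196 0.0692] yaw 43.15 -> shift cm [ 0.15  0.32 -0.08] roll -6.12 len 0.4 F [-5.6  2.7  2.1] gap 0.0406 j6 0.99
```

Request:
{"name": "play_rows", "arguments": {
  "steps": [
    [135,0.07,0.16,0,-3.1],
    [135,0.07,0.16,0,-3.1],
    [135,0.07,0.16,0,-3.1],
    [135,0.07,0.16,0,-3.1],
    [135,0.07,0.16,0,-3.1]
  ]
}}

```text
t: 7.12
tcp_pos: [0.4681, 0.1189, 0.0692]
ee_rot: [0.92, 0.393, -0.0, -0.0]
force: [-5.2, 3.0, 1.0]
finger_gap: 0.0404
grip_force: 3.0
```

```bash
python3 -c "
from plat import *
print(plat(),plat())"
```

```text
(7.125, np.float64(223.7), np.float64(165.0)) (7.175, np.float64(222.6), np.float64(164.1))
```

Request:
{"name": "play_rows", "arguments": {
  "steps": [
    [135,0,0,0,0],
    [135,0,0,0,0],
    [135,0,0,0,0],
    [135,0,0,0,0],
    [135,0,0,0,0],
    [135,0,0,0,0],
    [135,0,0,0,0],
    [135,0,0,0,0]
  ]
}}

```text
t: 8.22
tcp_pos: [0.4681, 0.1189, 0.0692]
ee_rot: [0.92, 0.393, -0.0, -0.0]
force: [-5.2, 2.5, 1.2]
finger_gap: 0.04
grip_force: 3.0
```

```bash
python3 -c "
from plat import *
print(plat())"
```

```text
(8.225, np.float64(204.6), np.float64(146.0))
```

Request:
{"name": "play_rows", "arguments": {
  "steps": [
    [135,0,0,0,0],
    [135,0,0,0,0],
    [135,0,0,0,0],
    [135,0,0,0,0],
    [135,0,0,0,0],
    [135,0,0,0,0],
    [135,0,0,0,0],
    [135,0,0,0,0]
  ]
}}

```text
t: 9.28
tcp_pos: [0.4681, 0.1189, 0.0692]
ee_rot: [0.92, 0.393, -0.0, -0.0]
force: [-4.6, 2.9, 1.8]
finger_gap: 0.04
grip_force: 3.0
```

Request:
{"name": "play_rows", "arguments": {
  "steps": [
    [135,0,0,0,0],
    [135,0,0,0,0],
    [135,0,0,0,0],
    [135,0,0,0,0],
    [135,0,0,0,0],
    [135,0,0,0,0],
    [135,0,0,0,0],
    [135,0,0,0,0]
  ]
}}

```text
t: 10.28
tcp_pos: [0.4681, 0.1189, 0.0692]
ee_rot: [0.92, 0.393, -0.0, -0.0]
force: [-6.2, 1.7, 2.4]
finger_gap: 0.04
grip_force: 3.0
```

```bash
python3 -c "
from plat import *
print(plat(),plat())"
```

```text
(10.275, np.float64(172.1), np.float64(113.0)) (10.325, np.float64(171.2), np.float64(112.4))
```

Request:
{"name": "play_rows", "arguments": {
  "steps": [
    [135,0,0,0,0],
    [135,0,0,0,0],
    [135,0,0,0,0],
    [135,0,0,0,0],
    [135,0,0,0,0],
    [135,0,0,0,0],
    [135,0,0,0,0],
    [135,0,0,0,0]
  ]
}}

```text
t: 11.38
tcp_pos: [0.4681, 0.1189, 0.0692]
ee_rot: [0.92, 0.393, -0.0, -0.0]
force: [-4.8, 2.5, 0.8]
finger_gap: 0.0402
grip_force: 3.0
```

```bash
python3 -c "
from plat import *
print(plat(),plat())
for t in (.4,.2,0,-.05,-.1): valve(t,off=-13)"
```

```text
(11.375, np.float64(163.0), np.float64(103.9)) (11.425, np.float64(163.0), np.float64(104.2))
th 0.4 t 11.475 tcp [0.4681 0.1189 0.0692] yaw 46.25 -> shift cm [ 0.26 -3.07 -0.08] roll 9.55 len 3.1 F [-5.3  3.1  2.1] gap 0.0403 j6 0.94
th 0.2 t 11.475 tcp [0.4681 0.1189 0.0692] yaw 46.25 -> shift cm [ 0.74 -3.66 -0.08] roll 22.95 len 3.7 F [-5.3  3.1  2.1] gap 0.0403 j6 0.94
th 0 t 11.475 tcp [0.4681 0.1189 0.0692] yaw 46.25 -> shift cm [ 1.38 -4.13 -0.08] roll 36.85 len 4.4 F [-5.3  3.1  2.1] gap 0.0403 j6 0.94
th -0.05 t 11.475 tcp [0.4681 0.1189 0.0692] yaw 46.25 -> shift cm [ 1.56 -4.22 -0.08] roll 40.35 len 4.5 F [-5.3  3.1  2.1] gap 0.0403 j6 0.94
th -0.1 t 11.475 tcp [0.4681 0.1189 0.0692] yaw 46.25 -> shift cm [ 1.74 -4.3  -0.08] roll 43.84 len 4.6 F [-5.3  3.1  2.1] gap 0.0403 j6 0.94
```

Request:
{"name": "play_rows", "arguments": {
  "steps": [
    [135,0.1,-1.5,0,4],
    [135,0.26,-3.0,0,9.5],
    [135,0.5,-3.35,0,16],
    [135,0.74,-3.65,0,23],
    [135,1.05,-3.9,0,30],
    [135,1.3,-4.05,0,35],
    [135,1.3,-4.05,0,35]
  ]
}}

```text
t: 12.35
tcp_pos: [0.449, 0.1555, 0.0693]
ee_rot: [0.995, 0.097, 0.001, 0.001]
force: [3.8, -6.5, -3.5]
finger_gap: 0.0402
grip_force: 3.6
```

```bash
python3 -c "
from plat import *
print(plat())
for t in (0,-.05,-.1,-.15): valve(t,off=-13)"
```

```text
(12.35, np.float64(163.0), np.float64(104.2))
th 0 t 12.4 tcp [0.4489 0.1555 0.0693] yaw 11.22 -> shift cm [-0.08 -0.21 -0.07] roll 1.82 len 0.2 F [ 3.7 -6.2 -3.2] gap 0.0403 j6 1.63
th -0.05 t 12.4 tcp [0.4489 0.1555 0.0693] yaw 11.22 -> shift cm [ 0.01 -0.39 -0.07] roll 5.32 len 0.4 F [ 3.7 -6.2 -3.2] gap 0.0403 j6 1.63
th -0.1 t 12.4 tcp [0.4489 0.1555 0.0693] yaw 11.22 -> shift cm [ 0.11 -0.56 -0.07] roll 8.8 len 0.6 F [ 3.7 -6.2 -3.2] gap 0.0403 j6 1.63
th -0.15 t 12.4 tcp [0.4489 0.1555 0.0693] yaw 11.22 -> shift cm [ 0.23 -0.72 -0.07] roll 12.27 len 0.8 F [ 3.7 -6.2 -3.2] gap 0.0403 j6 1.63
```

Now push on gently until the stop shows in the force.

Request:
{"name": "play_rows", "arguments": {
  "steps": [
    [135,-0.05,-0.1,0,1.8],
    [135,-0.05,-0.2,0,1.8],
    [135,-0.05,-0.2,0,1.8]
  ]
}}

```text
t: 12.78
tcp_pos: [0.449, 0.156, 0.0695]
ee_rot: [0.997, 0.082, 0.002, 0.002]
force: [12.8, -21.9, -5.7]
finger_gap: 0.0402
grip_force: 11.7
```

Request:
{"name": "play_rows", "arguments": {
  "steps": [
    [135,0,-0.1,0,0],
    [135,0,-0.1,0,0]
  ]
}}

```text
t: 13.02
tcp_pos: [0.449, 0.1561, 0.0695]
ee_rot: [0.997, 0.082, 0.002, 0.002]
force: [13.5, -31.3, -4.6]
finger_gap: 0.0403
grip_force: 16.4
```

Request:
{"name": "play_rows", "arguments": {
  "steps": [
    [135,0,-0.1,0,0],
    [135,0,-0.1,0,0]
  ]
}}

```text
t: 13.28
tcp_pos: [0.449, 0.1562, 0.0695]
ee_rot: [0.997, 0.082, 0.002, 0.003]
force: [14.9, -40.5, -3.9]
finger_gap: 0.0402
grip_force: 21.2
```

The force climbs to 43 N without motion, so the bar is at the shut stop. Next I'll back off to the middle and rise.

Request:
{"name": "play_rows", "arguments": {
  "steps": [
    [135,0,0.8,0,0],
    [135,0,1.7,0,0],
    [135,0,1.7,0,0],
    [135,0,1.7,-4,0],
    [60,0,1.7,-9,0],
    [0,0,1.7,-14,0],
    [0,0,1.7,-17,0],
    [0,0,1.7,-17,0]
  ]
}}

```text
t: 14.28
tcp_pos: [0.4503, 0.1437, 0.2414]
ee_rot: [0.997, 0.083, 0.002, -0.0]
force: [0.1, 0.6, -0.1]
finger_gap: 0.0853
grip_force: 0.0
```

Run:
```python
from plat import *
print(plat())
np.set_printoptions(suppress=True,precision=4)
P=ctrl.camera_params("wrist"); im,d=ctrl.camera("wrist"); cv2.imwrite("pics/w3.png",im[:,:,::-1]); W=cloud(d,P)
L=R.from_euler("z",-9.4,degrees=True).apply((W-[.614,.172,0]).reshape(-1,3))
m=(abs(L[:,0])<.06)&(abs(L[:,1])<.1)&(L[:,2]>.155)&(L[:,2]<.17)
print("cabin",m.sum()); 
if m.sum()>50: print(cv2.minAreaRect(W.reshape(-1,3)[m][:,:2].astype(np.float32)),np.median(L[m][:,2]))
q=W.reshape(-1,3); k=(np.linalg.norm(q-[.4795,.1495,.11],axis=1)<.05)&(q[:,2]>.0885); q=q[k]; q=q[abs(q[:,1]-.149)<.03]; c=q.mean(0); e=np.linalg.svd(q-c)[2][0]; print("bar yaw",len(q),c,np.degrees(np.arctan2(e[1],e[0])))
P=ctrl.camera_params("scene"); im,d=ctrl.camera("scene"); W=cloud(d,P).reshape(-1,3); L=R.from_euler("z",-9.4,degrees=True).apply(W-[.614,.172,0])
m=(abs(L[:,0])<.06)&(abs(L[:,1])<.1)&(L[:,2]>.158)&(L[:,2]<.17)
print("scene cabin",m.sum(),cv2.minAreaRect(W[m][:,:2].astype(np.float32)),np.median(W[m],0))
go([.61,.162,.24],9.4)
```

```text
(14.275, np.float64(162.9), np.float64(104.0))
cabin 892
((0.5828543901443481, 0.12093906104564667), (0.03287551552057266, 0.07586978375911713), 10.76904296875) 0.15556585622145147
bar yaw 1745 [0.4834 0.1483 0.1184] -170.4413426925972
scene cabin 266 ((0.6204185485839844, 0.14194749295711517), (0.11464855074882507, 0.07526322454214096), 89.11030578613281) [0.6153 0.1568 0.1618]
t 14.425 tcp [0.4493 0.1433 0.2382] yaw 9.53 -> shift cm [16.16  0.82 -0.2 ] roll 0.13 len 16.2 F [-0.1  0.1 -0.3] gap 0.0853 j6 1.64
```

View pics/w3.png

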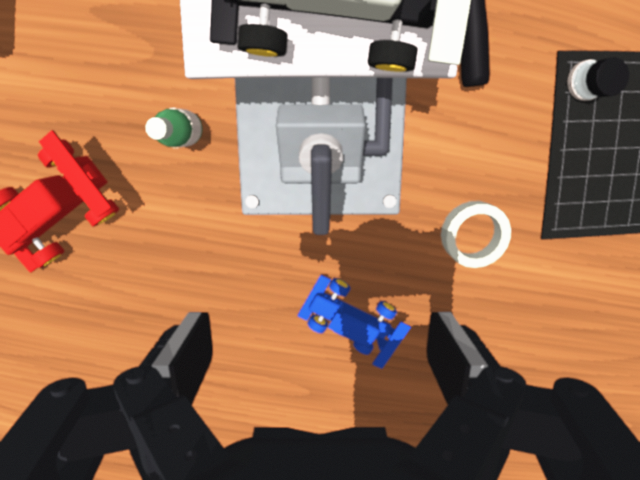

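Seen from above, the valve bar is back in line with the lift: yaw 9.56° against 9.4°. The platform is down. I'll turn the tool across the car and look at the car from close by.

```bash
python3 -c "
from h import *
go([.61,.085,.27],93)"
```

```text
t 14.425 tcp [0.4493 0.1433 0.2382] yaw 9.53 -> shift cm [14.88  8.41 -3.2 ] roll -83.47 len 17.4 F [-0.1  0.1 -0.3] gap 0.0853 j6 1.64
```

Request:
{"name": "play_rows", "arguments": {
  "steps": [
    [0,0,2,-3.2,-10.5],
    [0,2,4,-3.2,-21],
    [0,5,6,-3.2,-31.5],
    [0,8,8.4,-3.2,-42],
    [0,11,8.4,-3.2,-52.5],
    [0,14.9,8.4,-3.2,-63],
    [0,14.9,8.4,-3.2,-73.5],
    [0,14.9,8.4,-3.2,-83.5]
  ]
}}

```text
t: 15.42
tcp_pos: [0.6106, 0.0852, 0.2691]
ee_rot: [0.686, 0.728, -0.001, -0.001]
force: [-0.1, 0.2, 0.1]
finger_gap: 0.0854
grip_force: 0.0
```

Request:
{"name": "play_rows", "arguments": {
  "steps": [
    [0,0,0,0,0],
    [0,0,0,0,0]
  ]
}}

```text
t: 15.68
tcp_pos: [0.6104, 0.0851, 0.2706]
ee_rot: [0.69, 0.724, -0.0, -0.0]
force: [-0.3, -0.2, 1.4]
finger_gap: 0.0854
grip_force: 0.0
```

Run:
```python
from plat import *
np.set_printoptions(suppress=True,precision=4)
P=ctrl.camera_params("wrist"); im,d=ctrl.camera("wrist"); W=cloud(d,P).reshape(-1,3); Z=W[:,2]
cv2.imwrite("pics/w4.png",im[:,:,::-1])
for r in ctrl.spot_point("car_center","wrist")[:2]: print(r, onz([r["pixel"]],.135,P))
near=(abs(W[:,0]-.61)<.1)&(abs(W[:,1]-.165)<.13)
print([(round(a,3),int(n)) for n,a in zip(*np.histogram(Z[near],np.arange(.09,.18,.005)))])
white=(im.reshape(-1,3).min(1)>150)
for lo,hi in ((.158,.175),(.15,.175),(.112,.175)):
    m=near&(Z>lo)&(Z<hi); r=cv2.minAreaRect(W[m][:,:2].astype(np.float32)); print(lo,m.sum(),r,W[m].min(0),W[m].max(0))
go([.61,.162,.15],93)
```

```text
{'pixel': [62.7, 183.6], 'confidence': 0.59} [[0.411  0.1136 0.135 ]]
{'pixel': [322.3, 125.7], 'confidence': 0.56} [[0.6079 0.1626 0.135 ]]
[(np.float64(0.09), 0), (np.float64(0.095), 9), (np.float64(0.1), 14316), (np.float64(0.105), 36), (np.float64(0.11), 41), (np.float64(0.115), 2000), (np.float64(0.12), 1927), (np.float64(0.125), 995), (np.float64(0.13), 2861), (np.float64(0.135), 1576), (np.float64(0.14), 24), (np.float64(0.145), 24), (np.float64(0.15), 1969), (np.float64(0.155), 2559), (np.float64(0.16), 4724), (np.float64(0.165), 0), (np.float64(0.17), 0)]
0.158 5906 ((0.6102931499481201, 0.16185618937015533), (0.03504683077335358, 0.07296639680862427), 3.0538735389709473) [0.5918 0.1248 0.158 ] [0.629  0.1987 0.1646]
0.15 9252 ((0.6111119389533997, 0.14228104054927826), (0.08426827192306519, 0.1122092679142952), 3.6990699768066406) [0.5718 0.0842 0.1503] [0.6564 0.1987 0.1646]
0.112 18686 ((0.5815112590789795, 0.16069447994232178), (0.144208624958992, 0.15278638899326324), 3.382438898086548) [0.5101 0.0842 0.112 ] [0.6564 0.2405 0.1646]
t 15.775 tcp [0.6105 0.0851 0.271 ] yaw 92.88 -> shift cm [ 7.69  0.34 12.1 ] roll -0.12 len 14.3 F [-0.5  0.5  0.5] gap 0.0852 j6 0.03
```

View pics/w4.png

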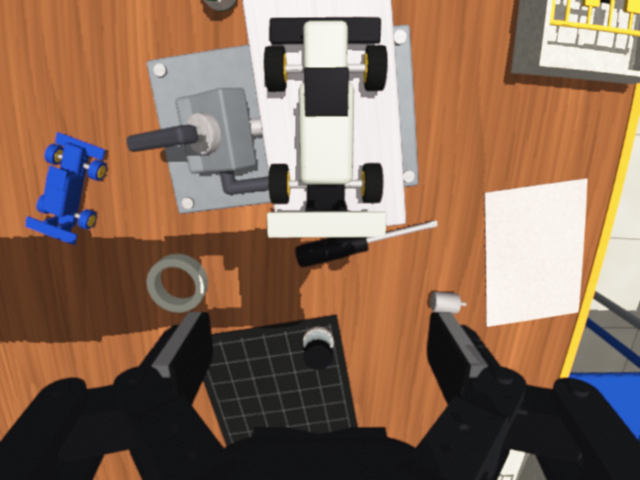

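The car points to +y at yaw 93°. Its cabin is at (325,125), midway between the wheel rows at 68 and 183, and the sides are free, so I'll grasp now.

Request:
{"name": "play_rows", "arguments": {
  "steps": [
    [0,4,0.2,0,0],
    [0,7.6,0.36,0,0],
    [0,7.6,0.36,5,0],
    [0,7.6,0.36,9,0],
    [0,7.6,0.36,12,0],
    [0,7.6,0.36,14,0],
    [0,7.6,0.36,14.9,0],
    [0,7.6,0.36,14.9,0]
  ]
}}

```text
t: 16.77
tcp_pos: [0.6101, 0.1611, 0.1223]
ee_rot: [0.688, 0.725, -0.0, -0.0]
force: [-0.4, -0.5, 1.3]
finger_gap: 0.0855
grip_force: 0.0
```

Request:
{"name": "play_rows", "arguments": {
  "steps": [
    [100,0,0,0,0],
    [160,0,0,0,0],
    [200,0,0,0,0],
    [200,0,0,0,0],
    [200,0,0,0,0],
    [200,0,0,0,0]
  ],
  "squeeze": 25
}}

```text
t: 17.52
tcp_pos: [0.6103, 0.1612, 0.1229]
ee_rot: [0.688, 0.726, 0.0, 0.0]
force: [-1.9, -0.7, 4.8]
finger_gap: 0.0359
grip_force: 29.1
```

Run:
```python
from h import *
s=ctrl.read_state(); print(s["force"],s["finger_gap"],s["grip_force"])
P=ctrl.camera_params("top"); d=np.load("top.npz"); im,dd=d["im"],d["d"]; 
# mat corners by dark mask contour
W=cloud(dd,P); X,Y,Z=[W[...,i] for i in range(3)]
m=(im.max(2)<75)&(X>.4)&(X<.76)&(Y<-.04)&(Y>-.42); m=cv2.morphologyEx(m.astype(np.uint8),cv2.MORPH_CLOSE,np.ones((13,13)))
n,l,st,_=cv2.connectedComponentsWithStats(m); k=1+np.argmax(st[1:,4]); v,u=np.nonzero(l==k)
p=onz(np.stack([u,v],1),.003,P)[:,:2].astype(np.float32); r=cv2.minAreaRect(p); print("mat",r)
```

```text
[-1.85889566 -0.70918334  4.84751114] 0.03594295430205634 29.079981744289398
mat ((0.5749363303184509, -0.20308656990528107), (0.18696235120296478, 0.2595055401325226), 13.022612571716309)
```

Grasped: the gap is 35.9 mm, which matches the cabin. The mat centre is at (0.575,-0.203), yaw 13°. I'll set the car along the mat's x so it clears the jar and the cutters.

Request:
{"name": "play_rows", "arguments": {
  "steps": [
    [200,0,0,-0.5,0],
    [200,0,0,-1.5,0],
    [200,0,0,-3,0],
    [200,0,0,-5,0],
    [200,0,0,-7,0],
    [200,0,0,-9,0],
    [200,0,0,-9,0]
  ],
  "squeeze": 35
}}

```text
t: 18.4
tcp_pos: [0.6107, 0.1612, 0.2145]
ee_rot: [0.688, 0.726, 0.001, 0.001]
force: [-0.8, 0.2, -2.1]
finger_gap: 0.036
grip_force: 35.2
```

```bash
python3 -c "
from plat import *
go([.573,-.204,.17],13)
s=ctrl.read_state();print(s['grip_force'],plat())"
```

```text
t 18.4 tcp [0.6107 0.1612 0.2145] yaw 93.02 -> shift cm [-36.28  -5.71   4.42] roll 80.02 len 37.0 F [-0.8  0.2 -2.1] gap 0.036 j6 0.15
35.18579185009003 (18.4, np.float64(253.3), np.float64(104.1))
```

Request:
{"name": "play_rows", "arguments": {
  "steps": [
    [200,-2,-0.3,0,5],
    [200,-5,-0.8,0,12],
    [200,-8.5,-1.4,0,20],
    [200,-12,-1.9,0,28],
    [200,-15.5,-2.5,0,36],
    [200,-19,-3,0,44],
    [200,-22.5,-3.6,0,52],
    [200,-25,-4,0,58]
  ]
}}

```text
t: 19.45
tcp_pos: [0.5828, -0.092, 0.2113]
ee_rot: [0.954, 0.299, -0.001, -0.0]
force: [0.4, -0.5, -0.6]
finger_gap: 0.0355
grip_force: 35.2
```

Request:
{"name": "play_rows", "arguments": {
  "steps": [
    [200,0,0,0,0],
    [200,0,0,0,0]
  ]
}}

```text
t: 19.7
tcp_pos: [0.5833, -0.0901, 0.2117]
ee_rot: [0.953, 0.302, -0.0, -0.0]
force: [1.9, 0.1, -1.4]
finger_gap: 0.0358
grip_force: 35.3
```

```bash
python3 -c "
from plat import *
go([.573,-.204,.10],13)"
```

```text
t 19.7 tcp [ 0.5833 -0.0901  0.2117] yaw 35.12 -> shift cm [-7.39  8.74 11.17] roll 22.12 len 16.0 F [ 1.9  0.1 -1.4] gap 0.0358 j6 0.74
```

Request:
{"name": "play_rows", "arguments": {
  "steps": [
    [200,-2,2.5,0,7],
    [200,-4,5,0,14],
    [200,-6,7,0,20],
    [200,-7.4,8.7,0,22.1],
    [200,-7.4,8.7,3,22.1],
    [200,-7.4,8.7,7,22.1],
    [200,-7.4,8.7,11,22.1],
    [200,-7.4,8.7,11.2,22.1]
  ]
}}

```text
t: 20.7
tcp_pos: [0.5717, -0.2034, 0.0977]
ee_rot: [0.994, 0.114, -0.002, -0.001]
force: [0.9, 0.5, -0.1]
finger_gap: 0.0355
grip_force: 35.4
```

Request:
{"name": "play_rows", "arguments": {
  "steps": [
    [200,0,0,0,0],
    [200,0,0,0,0]
  ]
}}

```text
t: 20.95
tcp_pos: [0.5736, -0.2046, 0.1022]
ee_rot: [0.994, 0.113, 0.001, 0.001]
force: [-0.0, -0.2, -3.1]
finger_gap: 0.0355
grip_force: 35.4
```

Run:
```python
from h import *
go([.573,-.204,.028],13)
P=ctrl.camera_params("scene"); im,d=ctrl.camera("scene"); cv2.imwrite("pics/s5.png",cv2.resize(im[200:400,120:440,::-1],None,fx=2.4,fy=2.4)); W=cloud(d,P).reshape(-1,3)
m=(abs(W[:,0]-.573)<.1)&(abs(W[:,1]+.204)<.05)&(W[:,2]>.05); print(np.percentile(W[m][:,2],[1,3,5,20]))
```

```text
t 20.95 tcp [ 0.5736 -0.2046  0.1022] yaw 12.96 -> shift cm [-0.06 -0.08  7.42] roll -0.04 len 7.4 F [-0.  -0.2 -3.1] gap 0.0355 j6 0.94
[0.09844512 0.10130872 0.10718056 0.16474513]
```

View pics/s5.png

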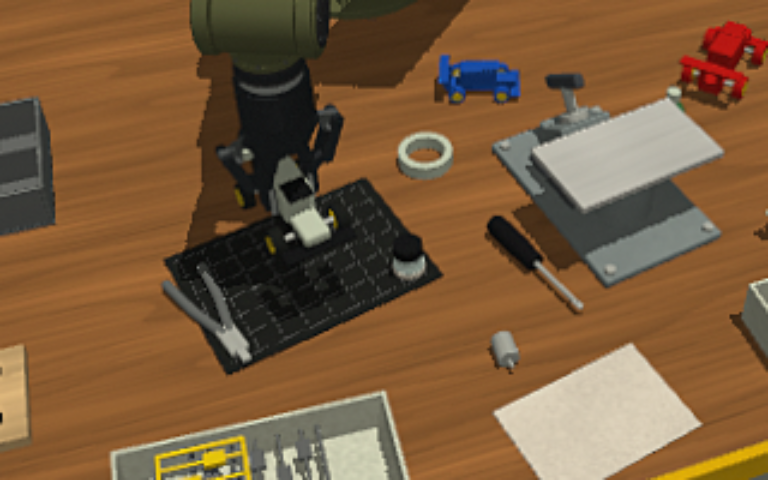

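The car hangs level over the mat centre at (300,215), clear of the jar at (407,258) and the cutters. I'll lower it.

Request:
{"name": "play_rows", "arguments": {
  "steps": [
    [200,0,0,2,0],
    [200,0,0,4,0],
    [200,0,0,6,0],
    [200,0,0,7,0],
    [200,0,0,7.2,0],
    [200,0,0,7.3,0],
    [200,0,0,7.3,0]
  ]
}}

```text
t: 21.88
tcp_pos: [0.573, -0.2045, 0.0279]
ee_rot: [0.994, 0.113, 0.0, 0.0]
force: [-0.3, 0.1, -1.6]
finger_gap: 0.036
grip_force: 35.6
```

Request:
{"name": "play_rows", "arguments": {
  "steps": [
    [200,0,0,0.1,0],
    [200,0,0,0.2,0],
    [200,0,0,0.3,0],
    [200,0,0,0.3,0]
  ]
}}

```text
t: 22.38
tcp_pos: [0.5727, -0.2043, 0.0242]
ee_rot: [0.994, 0.113, -0.0, -0.0]
force: [-0.2, 0.1, -1.7]
finger_gap: 0.0357
grip_force: 35.6
```

Request:
{"name": "play_rows", "arguments": {
  "steps": [
    [200,0,0,0.1,0],
    [200,0,0,0.2,0],
    [200,0,0,0.2,0]
  ]
}}

```text
t: 22.75
tcp_pos: [0.5728, -0.2044, 0.0223]
ee_rot: [0.994, 0.113, 0.0, 0.0]
force: [-0.2, 0.8, -0.9]
finger_gap: 0.0358
grip_force: 35.8
```

Request:
{"name": "play_rows", "arguments": {
  "steps": [
    [200,0,0,0.05,0],
    [200,0,0,0.1,0],
    [200,0,0,0.1,0]
  ]
}}

```text
t: 23.12
tcp_pos: [0.5729, -0.2044, 0.0223]
ee_rot: [0.994, 0.113, 0.0, 0.0]
force: [-6.5, 2.6, 10.7]
finger_gap: 0.0356
grip_force: 37.3
```

Contact: about 10 N. I'll ease back 1 mm and release.

Request:
{"name": "play_rows", "arguments": {
  "steps": [
    [200,0,0,-0.08,0],
    [200,0,0,-0.08,0],
    [150,0,0,-0.08,0],
    [100,0,0,-0.08,0],
    [40,0,0,-0.08,0],
    [0,0,0,-0.08,0],
    [0,0,0,-0.08,0]
  ]
}}

```text
t: 24.0
tcp_pos: [0.5727, -0.2044, 0.022]
ee_rot: [0.994, 0.113, -0.0, -0.0]
force: [-0.3, 0.1, 0.6]
finger_gap: 0.0858
grip_force: 0.0
```

Request:
{"name": "play_rows", "arguments": {
  "steps": [
    [0,0,0,-2,0],
    [0,0,0,-6,0],
    [0,0,0,-11,0],
    [0,0,0,-17,0],
    [0,-6,0,-20,0],
    [0,-10,0,-20,0],
    [0,-10,0,-20,0]
  ]
}}

```text
t: 24.88
tcp_pos: [0.4736, -0.2273, 0.2244]
ee_rot: [0.994, 0.112, 0.001, 0.001]
force: [1.1, 0.0, -0.7]
finger_gap: 0.0855
grip_force: 0.0
```

Run:
```python
from plat import *
go([.573,-.204,.2],13)
P=ctrl.camera_params("wrist"); im,d=ctrl.camera("wrist"); cv2.imwrite("pics/w6.png",im[:,:,::-1]); W=cloud(d,P).reshape(-1,3)
m=(abs(W[:,0]-.575)<.12)&(abs(W[:,1]+.204)<.07)&(W[:,2]>.02)&(W[:,2]<.09); print(cv2.minAreaRect(W[m][:,:2].astype(np.float32)),W[m][:,2].max())
for r in ctrl.spot_point("car_center","wrist")[:2]+ctrl.spot_point("mat","wrist")[:1]: print(r,onz([r["pixel"]],.033,P),onz([r["pixel"]],.0,P))
print(plat())
```

```text
t 24.875 tcp [ 0.4736 -0.2273  0.2244] yaw 12.82 -> shift cm [10.2  -0.07  2.46] roll -0.18 len 10.5 F [ 1.1  0.  -0.7] gap 0.0855 j6 0.83
((0.5718902349472046, -0.20444579422473907), (0.15039068460464478, 0.08734691143035889), 12.773700714111328) 0.06338470672086777
{'pixel': [314.8, 96.1], 'confidence': 0.87} [[ 0.57124116 -0.20134276  0.033     ]] [[ 0.5735255  -0.20050964  0.        ]]
(25.025, np.float64(107.0), np.float64(103.5))
```

View pics/w6.png

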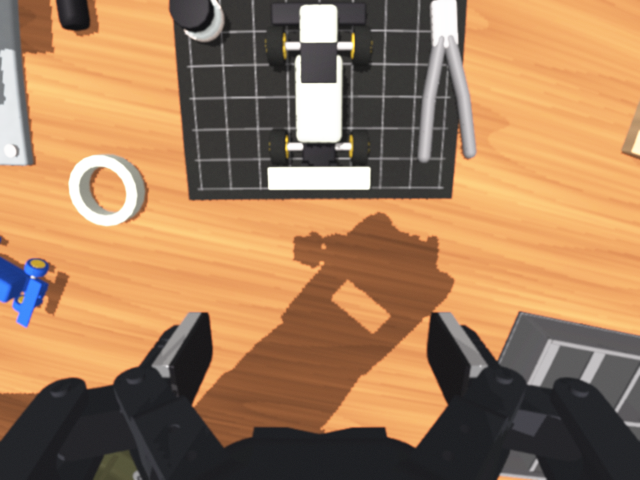

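The car stands on its wheels in the middle of the mat, with its cabin at (320,95) and its top at 63 mm. The jar and cutters are where they were.

```bash
python3 -c "
from rig import ctrl
print(ctrl.sign_off())"
```

```text
the job is handed in; nothing more can be done
None
```

The platform sank slowly (about 17–20 mm/s) all the way down with the car on it and the valve is shut against its stop; the car now stands on its wheels within about 4 mm of the mat's centre, the other things were left alone, and I handed the job in at about 25 s.

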